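Lock a flow unit in its assembly fixture with two cam levers

TASK

The flow unit lies loose in the assembly fixture on the bench. Lock it with the two eccentric-cam levers, pushing each one gently round to its stop with one fingertip: first the front lever on the long side nearest you, which squares the unit against the two rear pins, and only then the lever at the fitting end, which drives it onto the end pin. Do not push on the unit itself, grip and lift nothing, and leave the tools and parts lying about where they are.

Things in the scene. Friction and masses are not known exactly. Their poses are not given: they have to be found in the camera images.
- fixture: Fixed aluminium plate, 262 x 372 x 12 mm, with 4 rest pads, 3 steel locating pins (58 mm high) and two cam levers. Origin: on the bench, under the middle of the unit's place. x points away from the robot to the two rear pins, y to the left towards the lever at the fitting end, z up. The plate spans x -153 to 109 mm, y -177 to 195 mm.
- unit: Loose off-white flow unit, a flat box 270 x 160 mm; a copper fitting stands out 30 mm at its left end, the other end is curved in. Its top is 88 mm above the bench (paper slip on it: 100 mm). Origin: on its underside. x points to the curved end, along the fixture's -y. Seated, its origin is at x = 0, y = 0, z = 18 mm in the fixture. Weight 0.4 to 0.9 kg.
- front_lever (a joint): Front lever, at the middle of the unit's long side nearest the robot; turns about the vertical, clockwise seen from above. 0 = fully open (arm points to the robot: 195 deg from the fixture's +x, counted anticlockwise), 1.92 = at its stop, locked (85 deg, arm along the unit, to the left). Starts 0 to 0.4. Stays where it is left; the sleeve needs 1 N while free, up to 15 N while clamping.
- end_lever (a joint): End lever, at the left end of the unit beside its fitting; turns about the vertical, anticlockwise seen from above. 0 = fully open (arm points left, away from the unit: 75 deg from the fixture's +x), 1.92 = at its stop, locked (185 deg, arm across the end of the unit, towards the robot). Starts 0.1 to 0.4. Friction and force as the front lever.
- front_lever_pivot (a point): Point on the front lever's axis, 82 mm above the bench (the screw head on top of the hub is only 64 mm high). Under the lever, 25 to 46 mm above the bench, is its eccentric cam, a smooth steel disc 52 mm across; turning the lever swings it out by up to 14 mm to the rear, against the unit.
- front_lever_sleeve (a point): Middle of the black sleeve of the front lever, 66 mm from its axis, 82 mm above the bench. The sleeve is a round bar 17 mm thick, its axis from 47 mm out (79 mm high) to 89 mm out (86 mm high); the steel arm below it bends down to the hub.
- end_lever_pivot (a point): Point on the end lever's axis, 82 mm above the bench. Its cam, like the front one, swings out to the right, against the end of the unit beside the fitting.
- end_lever_sleeve (a point): Middle of the black sleeve of the end lever, 66 mm from its axis, 82 mm above the bench; the same lever as the front one.
- hex_key_plate: Loose black hex key, 100 mm long, 4 mm thick, lying on the plate's front right corner; a bystander to be left alone.
- fitting_0: Loose copper fitting, 26 mm across, 28 mm high, in the small open tray at the right; a bystander.
- fitting_1: Another such fitting in the tray; a bystander.
- fitting_2: A third such fitting in the tray; a bystander.
- grease: Loose dark bottle with a red cap, 44 mm across, 93 mm high, standing at the back right; a bystander.
- caliper: Loose caliper, 275 mm long, 12 mm thick, lying at the front right; a bystander.
- amber_tape: Loose amber tape roll, 92 mm across, 19 mm high, lying at the front left; a bystander.

How it is judged (in metres and radians):
On the way, in this order (a step that is already met when the one before it is completed fails the run):
1. the front lever is at its stop and its cam holds the unit square against the two rear pins, the end lever being still open (value of joint front_lever above 1.78 rad and contact force between front_lever and unit above 2 N and x of unit in the frame of fixture between -0.0015 and 0.0015 m and angle between the x axis of unit and the y axis of fixture, either way round below 0.012 rad and value of joint end_lever below 0.8 rad), for 0.2 s.
2. the end lever is at its stop, its cam holding the unit against the end pin (value of joint end_lever above 1.78 rad and contact force between end_lever and unit above 2 N and y of unit in the frame of fixture between -0.0015 and 0.0015 m), for 0.2 s.
At the end, for the whole second after the job is handed in: Both levers stand within 0.14 rad of their stops (joint above 1.78), each cam presses on the unit with more than 2 N, and the unit rests flat on its pads, still, within 1.5 mm of its seated place in the fixture's x and y and within 0.012 rad of square (all of step 2 and value of joint front_lever above 1.78 rad and contact force between front_lever and unit above 2 N and x of unit in the frame of fixture between -0.0015 and 0.0015 m and angle between the x axis of unit and the y axis of fixture, either way round below 0.012 rad and z of unit in the frame of fixture below 0.0205 m and angle between unit's own z axis and vertical below 0.03 rad and linear speed of unit below 0.005 m/s); the robot touches nothing.
It fails at once if the end lever was swung in (past 0.8) before the front one was locked (value of joint end_lever above 0.8 rad and value of joint front_lever below 1.7 rad).
It fails at once if the unit was lifted or tipped (z of unit in the frame of fixture above 0.025 m or angle between unit's own z axis and vertical above 0.06 rad).
It fails at once if the robot touched the unit instead of the levers (contact force between any of the arm, the fingers and unit above 3 N).
It fails at once if the robot gripped or forced a lever (over 40 N) (contact force between the fingers and front_lever above 40 N or contact force between the fingers and end_lever above 40 N).
It fails at once if a tool or part lying about was shifted by more than 15 mm (distance of any of hex_key_plate, fitting_0, fitting_1, fitting_2, grease, caliper, amber_tape from where it was at the start of the episode above 0.015 m).
It also fails if it takes over 58 s, if anything falls off the work surface, if the arm or the gripper's body presses on something with over 40 N, if the wrist force passes 120 N, or if a joint passes its speed limit or range.

ROBOT

A 6-joint arm with a two-finger parallel gripper is mounted at the origin on a cart in front of the work surface, level with it; the furniture and walls round the work are solid. World frame = base frame: x ahead of the robot, y to its left, z up, the work surface at z = 0. Lengths are in m, angles in degrees, forces in N, time in s.
With the tool pointing down it reaches from about 0.25 to 0.775 m from the base axis. Payload 4 kg.
Tool frame: the origin (TCP) lies midway between the tips of the shut fingers; the grasp point (between the pads) lies 19 mm behind it; z points along the fingers, y is the line along which they close (so a half turn about z gives the same grasp; the last joint's range is limited). The gripper opens to 85 mm and grips with 20 to 120 N. Pads are 22 mm wide; open, the fingers measure 114 mm over their backs; the gripper's body (76 mm by 85 mm) begins 54 mm behind the grasp point. The pads swing forward as they close: fully open they stand 13 mm farther back than shut.
Start: joints at [-5.907, 4.996, 78.535, -0, 96.463, -5.907], TCP at [0.55, -0, 0.231] pointing down, gripper open.
Joint ranges: [-177.83, 177.83], [-43.37, 116.18], [15.69, 146.23], [-61.86, 241.86], [9.47, 152.12], [-147.06, 147.06]. Speed limits (degrees/s): [159.86, 159.86, 180, 180, 180, 180].

INTERFACE

Orientations are given as a 3x3 rotation matrix whose columns are the frame's x, y, z axes.
In Python, from cell import observe, grab_frame, camera_model, finish_job, masks_of gives the robot as it stands.
- The arm moves only by the tool advance, called after "Call:" as name(argument=value, ...), one argument or row to a line, values as JSON. Schema: {"type":"object","properties":{"plan":{"type":"string"},"clamp_n":{"type":"number"},"only":{"type":"string"},"quiet":{"type":"boolean"},"lines":{"type":"string"}},"required":["plan"],"additionalProperties":false}. plan is a string of 1 to 8 rows, one to a line, with the numbers parted by commas; each row has 7 numbers: the finger opening in m, then dx, dy, dz in units of 50 mm, then a rotation vector rx, ry, rz in units of 10 degrees; each row is the pose to reach, as a shift and turn from the pose commanded when the call began, along the tool's axes at that moment; what a row does not reach only later rows make up. A row lasts 1/8 s, in which the tool goes at most 0.0625 m and 10.7 degrees, less where a joint would pass 70% of its speed; a pose out of reach is approached as far as the arm can. The fingers move at their own pace and stop on an object; clamp_n is the grip in N (left out, the last holds). Time passes only in rows, so rows that do not move let the fingers close. The tool returns the time, the measured TCP pose, the force, the opening and the grip force at its end. only (a regular expression) keeps the lines of the reply that match it, lines (a string "A,B") keeps lines A to B, and quiet returns only ok. Input that does not fit is refused with a message, and nothing moves.
- observe(): the state, without advancing time (a new reading comes with each control period).
- grab_frame(name): name is "scene" or "side" or "wrist"; returns the picture (400x640x3 uint8, blue, green, red); there is no depth.
- camera_model(name): a dict with "K" (3x3 intrinsics, pixels), "T" (4x4, takes a point from camera to world coordinates); the wrist camera has in their place "T_tool_cam" (4x4, takes a point from camera to tool coordinates, whose origin is the TCP and whose axes are the flange's). Camera axes: x right, y down, z forward; pixel columns grow to the right and rows downward; lengths in m; the calibration is good to about 2 mm. A picture is of the moment at which its call begins: read the wrist's pose just before it. camera_model takes no time and is no camera call.
- finish_job(): hands the job in; it is judged then, once.
Trained networks look in the newest picture that a camera, given by its name, has taken for a name from the list of things; names that differ only in an ending like _2 or _b are one class to them, and where a whole thing is asked for, a point or a joint stands for the part that bears it (a point fixed in the world has none). Each returns a list of dicts, best first, with "confidence" (0 to 1); they miss things now and then, are a little off and sometimes report something else, mostly with a low value. They report only what shows in the picture. A call takes as long as a camera call.
- masks_of(camera, query): "mask" (400x640 bool, what is visible of it) and "point" ([column, row] in pixels, amid what is visible of it).
The state is a dict: "time": time; "joints": joint angles; "joint_vel": joint speeds; "effort": joint torques, N m; "eef_pos": TCP position; "ee_rot": TCP orientation; "contact_force": force on the tool from outside, world axes, zero at the start; "ft_torque": the same for the moment, N m; "grip_width": finger opening in m; "finger_force": force on a finger pad.
Only numpy, scipy, OpenCV 4.12 (cv2) and the standard library are available. Lean on these libraries where they do the work, as an engineer would, in place of code of your own. Each camera call takes 0.05 s, during which the arm holds its last target. There are 200 camera calls.

## Working session

There is one attempt and no reset: what is moved stays moved. The work goes in short steps, Python scripts to look and compute and a tool call to move; the robot and the scene stay as the last step left them, time stands still between calls to the robot, and variables do not carry over. Pictures are saved under pics/ and viewed, at most 10 in all, crops included, and the job is handed in when it is done.

```bash
mkdir -p pics; ls
```

Create h.py:
```python
import numpy as np,cv2
from cell import *
def ray(cam,px):
    m=camera_model(cam);K=np.array(m["K"])
    if "T" in m:T=np.array(m["T"])
    else:
        s=observe();W=np.eye(4);W[:3,:3]=s["ee_rot"];W[:3,3]=s["eef_pos"];T=W@np.array(m["T_tool_cam"])
    d=T[:3,:3]@np.linalg.solve(K,[px[0],px[1],1.]);return T[:3,3],d
def at(cam,px,z):
    o,d=ray(cam,px);return o+d*(z-o[2])/d[2]
def proj(cam,p):
    m=camera_model(cam);T=np.linalg.inv(np.array(m["T"]));q=np.array(m["K"])@(T[:3,:3]@p+T[:3,3]);return q[:2]/q[2]
```

Run:
```python
from h import *
np.set_printoptions(precision=3,suppress=True)
s=observe();print(s["time"],np.array(s["ee_rot"]),s["contact_force"])
for c in("scene","side","wrist"):
    cv2.imwrite(f"pics/{c}0.png",grab_frame(c))
    for q,z in(("front_lever_pivot",.064),("front_lever_sleeve",.082),("end_lever_pivot",.064),("end_lever_sleeve",.082),("unit",.088),("fixture",.012),("front_lever",.08),("end_lever",.08)):
        for r in masks_of(c,q)[:2]:
            print(c,q,round(r["confidence"],2),np.round(r["point"]),at(c,r["point"],z),r["mask"].sum())
```

```text
pics
0.0 [[-0.     1.    -0.002]
 [ 1.     0.     0.   ]
 [ 0.    -0.002 -1.   ]] [ 0.155 -0.558  0.091]
scene front_lever_pivot 0.6 [320. 234.] [ 0.436 -0.071  0.064] 391
scene front_lever_sleeve 0.93 [321. 231.] [ 0.431 -0.081  0.082] 355
scene end_lever_pivot 0.63 [298. 185.] [0.57  0.152 0.064] 127
scene end_lever_sleeve 0.66 [298. 184.] [0.553 0.133 0.082] 136
scene unit 0.75 [346. 211.] [ 0.539 -0.072  0.088] 4333
scene unit 0.32 [300. 180.] [0.567 0.141 0.088] 156
scene fixture 0.82 [336. 236.] [ 0.511 -0.065  0.012] 3911
scene front_lever 0.9 [318. 230.] [ 0.429 -0.072  0.08 ] 375
scene end_lever 0.66 [297. 179.] [0.574 0.161 0.08 ] 199
side front_lever_pivot 0.83 [329. 211.] [ 0.453 -0.036  0.064] 319
side front_lever_sleeve 0.61 [328. 212.] [ 0.435 -0.015  0.082] 329
side front_lever_sleeve 0.52 [263. 220.] [0.543 0.153 0.082] 295
side end_lever_pivot 0.77 [263. 220.] [0.559 0.14  0.064] 378
side end_lever_pivot 0.38 [364. 168.] [ 0.527 -0.286  0.064] 31
side end_lever_sleeve 0.64 [268. 222.] [0.529 0.147 0.082] 347
side end_lever_sleeve 0.24 [300. 223.] [0.459 0.082 0.082]
[... 198 characters left out ...]
561 -0.343  0.012] 28
side front_lever 0.6 [329. 211.] [ 0.439 -0.022  0.08 ] 315
side end_lever 0.54 [265. 219.] [0.546 0.143 0.08 ] 306
wrist front_lever_pivot 0.83 [242. 227.] [ 0.46  -0.049  0.064] 3131
wrist front_lever_sleeve 0.85 [243. 225.] [ 0.467 -0.04   0.082] 3125
wrist end_lever_pivot 0.88 [340.  52.] [0.562 0.119 0.064] 2937
wrist end_lever_sleeve 0.85 [340.  51.] [0.561 0.117 0.082] 2987
wrist unit 0.6 [367. 200.] [ 0.588 -0.012  0.088] 38140
wrist fixture 0.89 [274.  84.] [0.493 0.095 0.012] 30189
wrist front_lever 0.65 [244. 227.] [ 0.466 -0.043  0.08 ] 3190
wrist front_lever 0.55 [275.  84.] [0.505 0.092 0.08 ] 29364
wrist end_lever 0.65 [342.  50.] [0.562 0.118 0.08 ] 2993
```

Run:
```python
import cv2
a=cv2.imread("pics/scene0.png")[130:290,220:460];b=cv2.imread("pics/side0.png")[130:290,200:440]
import numpy as np
cv2.imwrite("pics/ab.png",np.hstack([cv2.resize(a,(400,267)),cv2.resize(b,(400,267))]))
```

```text
(no output)
```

View pics/wrist0.png

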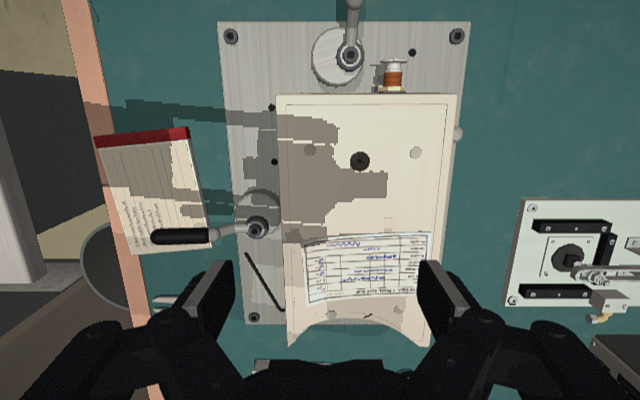

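View pics/scene0.png

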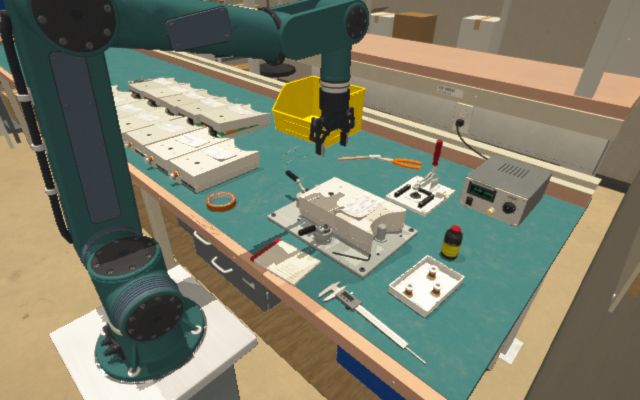

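The wrist view shows the fixture nearly axis-aligned. The front pivot screw is at (257,229) with its sleeve at (152–210,236), and the end pivot is at (350,55) with its arm going up. The plate corner screws are at (231,36), (457,36) and (253,317).

Run:
```python
from h import *
np.set_printoptions(precision=4,suppress=True)
for n,p,z in(("fp",(257,229),.064),("s_out",(155,236),.086),("s_in",(208,236),.079),("ep",(350,55),.064),("earm",(353,12),.075),("c1",(231,36),.014),("c2",(457,36),.014),("c3",(253,317),.014),("TL",(218,22),.012),("TR",(471,22),.012)):
    print(n,at("wrist",p,z))
print(at("wrist",(320,400),.1),at("side",(263,220),.082))
```

```text
fp [ 0.476  -0.0519  0.064 ]
s_out [ 0.3793 -0.0502  0.086 ]
s_in [ 0.4292 -0.0533  0.079 ]
ep [0.5709 0.1166 0.064 ]
earm [0.5719 0.148  0.075 ]
c1 [0.4518 0.141  0.014 ]
c2 [0.6835 0.1406 0.014 ]
c3 [ 0.45   -0.2014  0.014 ]
TL [0.4392 0.1542 0.012 ]
TR [0.6969 0.1537 0.012 ]
[ 0.5421 -0.2471  0.1   ] [0.5443 0.1521 0.082 ]
```

View pics/ab.png

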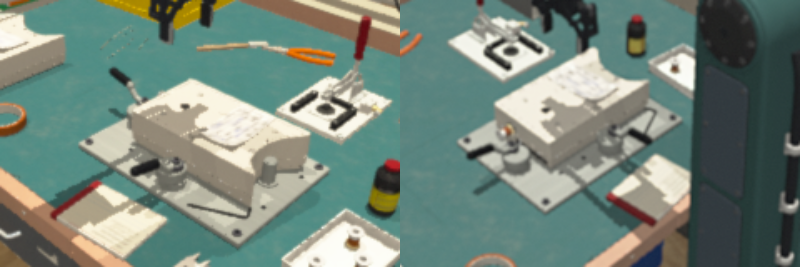

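Units first: shifts go in units of 50 mm and turns go in units of 10 degrees. So 0.159 m is 3.18, -0.142 m is -2.84.

Call:
advance(
  plan="0,-1,-1,0,0,0,0\n0,-1.9,-2,0,0,0,0\n0,-1.9,-2.84,0,0,0,0\n0,-1.9,-2.84,0.8,0,0,0\n0,-1.9,-2.84,1.6,0,0,0\n0,-1.9,-2.84,2.4,0,0,0\n0,-1.9,-2.84,3.18,0,0,0\n0,-1.9,-2.84,3.18,0,0,0",
  clamp_n=20,
)

```text
time: 2.35
eef_pos: [0.4053, -0.094, 0.0694]
ee_rot: [[0.0, 1.0, -0.007], [1.0, -0.0, 0.003], [0.003, -0.007, -1.0]]
contact_force: [0.0, -0.3, 1.0]
grip_width: 0.0001
finger_force: 0.0
```

Run:
```python
from h import *
print(np.round(observe()["contact_force"],2))
for c in("scene","side","wrist"):cv2.imwrite(f"pics/{c}1.png",grab_frame(c))
a=cv2.imread("pics/scene1.png")[180:290,250:415];b=cv2.imread("pics/side1.png")[150:260,250:415]
cv2.imwrite("pics/ab1.png",np.vstack([np.hstack([cv2.resize(a,(400,267)),cv2.resize(b,(400,267))]),np.hstack([cv2.resize(cv2.imread("pics/wrist1.png"),(480,300)),np.zeros((300,320,3),np.uint8)])]))
```

```text
[ 0.02 -0.32  0.98]
```

View pics/ab1.png

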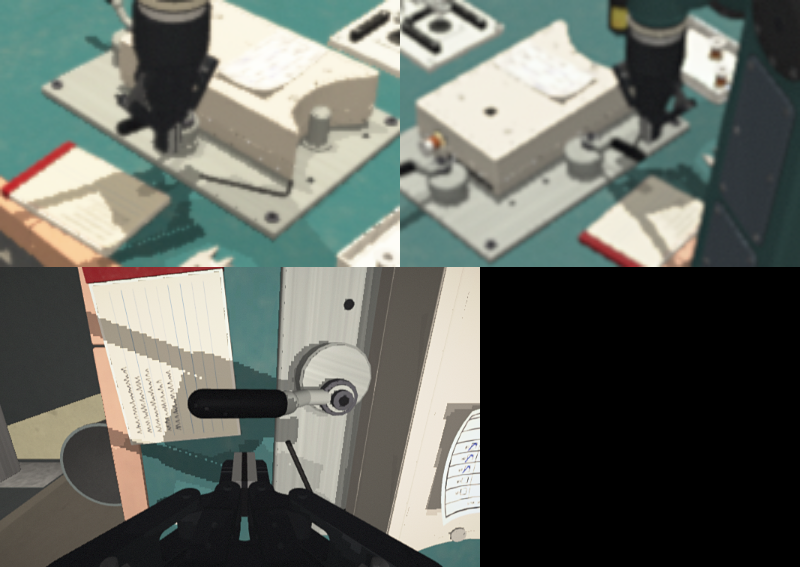

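The shut fingers stand on the robot's right-hand side of the front sleeve, beside its middle and clear of everything. The pivot is at wrist pixel (457,178) and the sleeve runs (252–382,182).

Run:
```python
from h import *
print(at("wrist",(457,178),.064),at("wrist",(252,181),.086),at("wrist",(382,182),.079))
```

```text
[ 0.47383675 -0.05491177  0.064     ] [ 0.37712836 -0.05081444  0.086     ] [ 0.43389241 -0.0531124   0.079     ]
```

Call:
advance(
  plan="0,0.12,0,0,0,0,0\n0,0.24,0,0,0,0,0\n0,0.36,0,0,0,0,0\n0,0.46,0.02,0,0,0,0\n0,0.56,0.06,0,0,0,0\n0,0.56,0.06,0,0,0,0",
)

```text
time: 3.25
eef_pos: [0.4111, -0.0667, 0.0722]
ee_rot: [[-0.001, 1.0, -0.0], [1.0, 0.001, 0.0], [0.0, -0.0, -1.0]]
contact_force: [-0.3, -0.4, 0.5]
grip_width: 0.0
finger_force: 0.1
```

Converted, 0.051 m is 1.02, -0.004 m is -0.08.

Call:
advance(
  plan="0,0.16,-0.06,0,0,0,0\n0,0.32,-0.08,0,0,0,0\n0,0.46,-0.08,0,0,0,0\n0,0.58,-0.06,0,0,0,0\n0,0.7,-0.02,0,0,0,0\n0,0.82,0.02,0,0,0,0\n0,0.92,0.06,0,0,0,0\n0,1.02,0.12,0,0,0,0",
)

```text
time: 4.25
eef_pos: [0.417, -0.0157, 0.0722]
ee_rot: [[0.0, 1.0, -0.001], [1.0, -0.0, 0.0], [0.0, -0.001, -1.0]]
contact_force: [-1.1, -2.5, 1.7]
grip_width: -0.0001
finger_force: 1.0
```

Converted, 0.018 m is 0.36, 0.014 m is 0.28.

Call:
advance(
  plan="0,0.1,0.08,0,0,0,0\n0,0.2,0.16,0,0,0,0\n0,0.28,0.26,0,0,0,0\n0,0.36,0.36,0,0,0,0\n0,0.36,0.36,0,0,0,0",
)

```text
time: 4.88
eef_pos: [0.4355, 0.0026, 0.0723]
ee_rot: [[-0.001, 1.0, 0.0], [1.0, 0.001, 0.001], [0.001, 0.0, -1.0]]
contact_force: [-0.7, -0.4, 1.1]
grip_width: 0.0001
finger_force: 0.2
```

Run:
```python
from h import *
cv2.imwrite("pics/w2.png",grab_frame("wrist"))
```

```text
(no output)
```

View pics/w2.png

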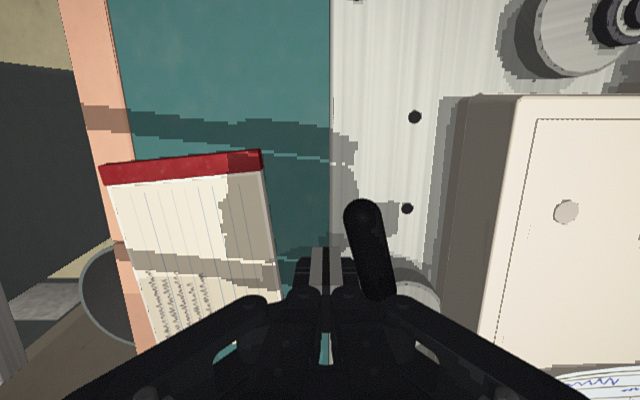

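The sleeve (360,215 to 380,295) has swung to about 105°, with the finger against its robot side.

Call:
advance(
  plan="0,0.04,0.08,0,0,0,0\n0,0.08,0.16,0,0,0,0\n0,0.12,0.24,0,0,0,0\n0,0.12,0.24,0,0,0,0",
)

```text
time: 5.42
eef_pos: [0.4466, 0.0074, 0.0722]
ee_rot: [[0.0, 1.0, -0.002], [1.0, -0.0, -0.001], [-0.001, -0.002, -1.0]]
contact_force: [-3.8, -2.8, 1.9]
grip_width: -0.0003
finger_force: 2.0
```

Converted, 0.006 m is 0.12, 0.003 m is 0.06.

Call:
advance(
  plan="0,0.02,0.06,0,0,0,0\n0,0.04,0.12,0,0,0,0\n0,0.04,0.12,0,0,0,0",
)

```text
time: 5.8
eef_pos: [0.4521, 0.0095, 0.0721]
ee_rot: [[0.0, 1.0, -0.003], [1.0, -0.0, -0.001], [-0.001, -0.003, -1.0]]
contact_force: [-4.5, -3.0, 2.2]
grip_width: -0.0001
finger_force: 2.4
```

Converted, 0.004 m is 0.08, 0.002 m is 0.04.

Call:
advance(
  plan="0,0,0.04,0,0,0,0\n0,0.02,0.08,0,0,0,0\n0,0.02,0.08,0,0,0,0",
)

```text
time: 6.18
eef_pos: [0.4557, 0.0103, 0.072]
ee_rot: [[0.0, 1.0, -0.004], [1.0, -0.0, -0.001], [-0.001, -0.004, -1.0]]
contact_force: [-5.1, -4.1, 1.6]
grip_width: -0.0002
finger_force: 2.8
```

Converted, 0.002 m is 0.04, 0.001 m is 0.02.

Call:
advance(
  plan="0,0,0.02,0,0,0,0\n0,0,0.04,0,0,0,0\n0,0,0.04,0,0,0,0",
)

```text
time: 6.55
eef_pos: [0.4576, 0.0105, 0.0719]
ee_rot: [[0.0, 1.0, -0.004], [1.0, -0.0, -0.001], [-0.001, -0.004, -1.0]]
contact_force: [-6.1, -2.6, 2.4]
grip_width: -0.0001
finger_force: 3.0
```

Converted, 0.002 m is 0.04, 0.001 m is 0.02.

Call:
advance(
  plan="0,0,0.02,0,0,0,0\n0,0,0.04,0,0,0,0\n0,0,0.04,0,0,0,0",
)

```text
time: 6.92
eef_pos: [0.4581, 0.0105, 0.0718]
ee_rot: [[0.0, 1.0, -0.008], [1.0, -0.0, -0.001], [-0.001, -0.008, -1.0]]
contact_force: [-9.9, -3.4, 5.6]
grip_width: 0.0003
finger_force: 5.5
```

Run:
```python
from h import *
cv2.imwrite("pics/w3.png",grab_frame("wrist"))
```

```text
(no output)
```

View pics/w3.png

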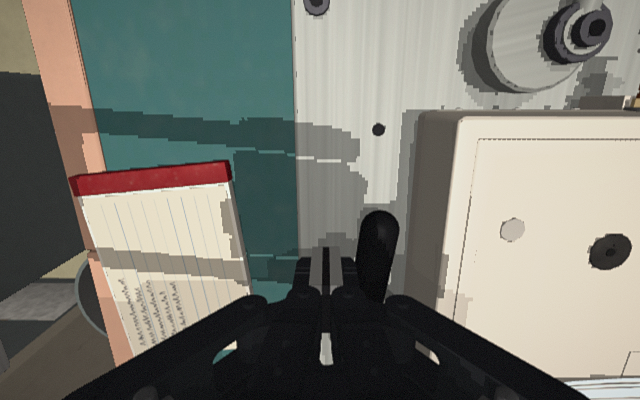

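The sleeve now points nearly straight left (378,220 to 372,295). The force is rising, so this is either clamping or the stop.

Call:
advance(
  plan="0,0,0.02,0,0,0,0\n0,0,0.04,0,0,0,0\n0,0,0.04,0,0,0,0",
)

```text
time: 7.35
eef_pos: [0.4583, 0.0105, 0.0717]
ee_rot: [[0.0, 1.0, -0.012], [1.0, -0.0, -0.001], [-0.001, -0.012, -1.0]]
contact_force: [-14.2, -3.7, 9.7]
grip_width: -0.0002
finger_force: 8.4
```

Run:
```python
from h import *
a=at("wrist",(379,215),.086);b=at("wrist",(375,290),.079)
print(a,b,a-[.475,-.053,0])
```

```text
[0.48068431 0.04071839 0.086     ] [ 0.48182933 -0.0011939   0.079     ] [0.00568431 0.09371839 0.086     ]
```

Call:
advance(
  plan="0,0,0.02,0,0,0,0\n0,0,0.04,0,0,0,0\n0,0,0.04,0,0,0,0",
)

```text
time: 7.72
eef_pos: [0.4585, 0.0105, 0.0716]
ee_rot: [[0.0, 1.0, -0.017], [1.0, -0.0, -0.001], [-0.001, -0.017, -1.0]]
contact_force: [-20.1, -3.1, 12.5]
grip_width: -0.0001
finger_force: 11.3
```

Converted, -0.16 m is -3.2, -0.05 m is -1.

Call:
advance(
  plan="0,0,-0.3,0,0,0,0\n0,0,-0.7,0,0,0,0\n0,0,-0.7,-1,0,0,0\n0,0,-0.7,-2,0,0,0\n0,0,-0.7,-3.2,0,0,0\n0,0,0.4,-3.2,0,0,0\n0,0,1.6,-3.2,0,0,0\n0,0,1.6,-3.2,0,0,0",
)

```text
time: 8.72
eef_pos: [0.5479, 0.0114, 0.2286]
ee_rot: [[-0.0, 1.0, -0.004], [1.0, 0.0, 0.002], [0.002, -0.004, -1.0]]
contact_force: [-0.9, 1.0, -1.3]
grip_width: 0.0002
finger_force: 0.0
```

Run:
```python
from h import *
np.set_printoptions(precision=4,suppress=True)
cv2.imwrite("pics/w4.png",grab_frame("wrist"));s=observe();print(s["eef_pos"],s["contact_force"])
```

```text
[0.5461 0.0114 0.2299] [-0.1349 -0.1002  0.5927]
```

View pics/w4.png

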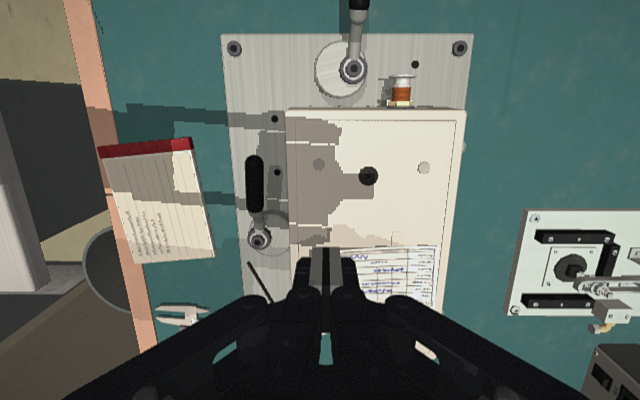

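The front lever is locked, with its arm along the unit and the sleeve at (255,185), and the unit looks square with the plate. The end lever is still open, pivot (353,69), with the sleeve starting at (359,8).

Run:
```python
from h import *
np.set_printoptions(precision=4,suppress=True)
p=at("wrist",(353,69),.064);a=at("wrist",(358.5,9),.079);print(p,a,a-p,np.degrees(np.arctan2((a-p)[1],(a-p)[0])))
f=at("wrist",(259,240),.064);b=at("wrist",(255,160),.086);print(f,b,np.degrees(np.arctan2((b-f)[1],(b-f)[0])))
```

```text
[0.5692 0.1165 0.064 ] [0.5714 0.1605 0.079 ] [0.0022 0.044  0.015 ] 87.10985122899687
[ 0.4731 -0.0524  0.064 ] [0.4798 0.0375 0.086 ] 85.73288208785995
```

Converted, 0.171 m is 3.42, 0.158 m is 3.16.

Call:
advance(
  plan="0,1.1,0.4,0,0,0,0\n0,2.2,0.8,0,0,0,0\n0,3.42,1.26,0,0,0,0\n0,3.42,1.26,0.8,0,0,0\n0,3.42,1.26,1.6,0,0,0\n0,3.42,1.26,2.4,0,0,0\n0,3.42,1.26,3.16,0,0,0\n0,3.42,1.26,3.16,0,0,0",
)

```text
time: 9.78
eef_pos: [0.6045, 0.1816, 0.0715]
ee_rot: [[-0.0, 1.0, -0.007], [1.0, 0.0, -0.001], [-0.001, -0.007, -1.0]]
contact_force: [0.5, -0.3, 0.5]
grip_width: 0.0002
finger_force: 0.0
```

Run:
```python
from h import *
np.set_printoptions(precision=4,suppress=True)
cv2.imwrite("pics/w5.png",grab_frame("wrist"));s=observe();print(s["eef_pos"],s["contact_force"])
```

```text
[0.6066 0.1819 0.0744] [-0.2417  0.5337  1.5279]
```

View pics/w5.png

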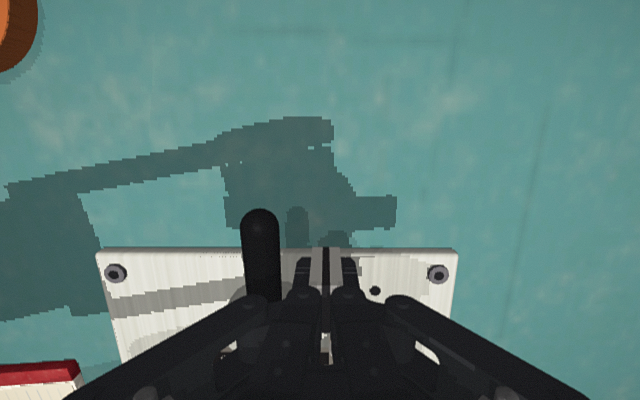

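The finger stands on the far side of the end sleeve (260,215–300) with a small gap.

Converted, 0.005 m is 0.1, 0.002 m is 0.04.

Call:
advance(
  plan="0,0,-0.16,0,0,0,0\n0,0.04,-0.32,0,0,0,0\n0,0.06,-0.46,0,0,0,0\n0,0.08,-0.6,0,0,0,0\n0,0.1,-0.74,0,0,0,0\n0,0.08,-0.9,0,0,0,0\n0,0.06,-1.06,0,0,0,0\n0,0.04,-1.2,0,0,0,0",
)

```text
time: 10.82
eef_pos: [0.5472, 0.184, 0.0739]
ee_rot: [[0.0, 1.0, -0.001], [1.0, -0.0, 0.0], [0.0, -0.001, -1.0]]
contact_force: [1.1, 1.0, 0.2]
grip_width: -0.0
finger_force: 0.6
```

Converted, -0.035 m is -0.7, -0.029 m is -0.58.

Call:
advance(
  plan="0,-0.06,-0.12,0,0,0,0\n0,-0.12,-0.24,0,0,0,0\n0,-0.2,-0.34,0,0,0,0\n0,-0.28,-0.44,0,0,0,0\n0,-0.38,-0.54,0,0,0,0\n0,-0.48,-0.62,0,0,0,0\n0,-0.58,-0.7,0,0,0,0\n0,-0.58,-0.7,0,0,0,0",
)

```text
time: 11.82
eef_pos: [0.5132, 0.1551, 0.0746]
ee_rot: [[0.0, 1.0, 0.001], [1.0, -0.0, 0.001], [0.001, 0.001, -1.0]]
contact_force: [2.6, 2.1, -0.7]
grip_width: -0.0001
finger_force: 1.3
```

Converted, -0.012 m is -0.24, -0.008 m is -0.16.

Call:
advance(
  plan="0,-0.08,-0.04,0,0,0,0\n0,-0.16,-0.08,0,0,0,0\n0,-0.24,-0.12,0,0,0,0\n0,-0.24,-0.12,0,0,0,0",
)

```text
time: 12.32
eef_pos: [0.5073, 0.1437, 0.0745]
ee_rot: [[-0.0, 1.0, 0.001], [1.0, 0.0, 0.002], [0.002, 0.001, -1.0]]
contact_force: [2.9, 5.1, -0.8]
grip_width: 0.0001
finger_force: 2.0
```

Run:
```python
from h import *
cv2.imwrite("pics/w6.png",grab_frame("wrist"))
```

```text
(no output)
```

View pics/w6.png

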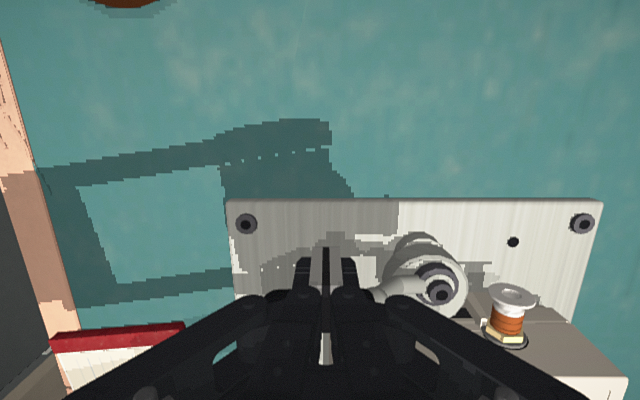

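The end lever's arm (390,290) now points at the robot, and the finger is on its left side. I'll continue in small steps.

Call:
advance(
  plan="0,-0.04,-0.02,0,0,0,0\n0,-0.08,-0.04,0,0,0,0\n0,-0.1,-0.04,0,0,0,0\n0,-0.1,-0.04,0,0,0,0",
)

```text
time: 12.88
eef_pos: [0.5054, 0.1394, 0.0745]
ee_rot: [[-0.0, 1.0, 0.001], [1.0, 0.0, 0.003], [0.003, 0.001, -1.0]]
contact_force: [2.8, 4.9, -0.8]
grip_width: 0.0001
finger_force: 2.9
```

Converted, -0.003 m is -0.06, -0.002 m is -0.04.

Call:
advance(
  plan="0,-0.04,-0.02,0,0,0,0\n0,-0.06,-0.02,0,0,0,0\n0,-0.06,-0.02,0,0,0,0",
)

```text
time: 13.25
eef_pos: [0.5045, 0.1364, 0.0746]
ee_rot: [[-0.0, 1.0, 0.001], [1.0, 0.0, 0.003], [0.003, 0.001, -1.0]]
contact_force: [3.1, 5.7, -0.3]
grip_width: -0.0003
finger_force: 2.9
```

Converted, -0.002 m is -0.04, -0.001 m is -0.02.

Call:
advance(
  plan="0,-0.02,0,0,0,0,0\n0,-0.04,0,0,0,0,0\n0,-0.04,0,0,0,0,0",
)

```text
time: 13.62
eef_pos: [0.5044, 0.1347, 0.0746]
ee_rot: [[-0.001, 1.0, 0.001], [1.0, 0.001, 0.004], [0.004, 0.001, -1.0]]
contact_force: [3.5, 6.6, -0.9]
grip_width: -0.0001
finger_force: 3.2
```

Converted, -0.002 m is -0.04, -0.001 m is -0.02.

Call:
advance(
  plan="0,-0.02,0,0,0,0,0\n0,-0.04,0,0,0,0,0\n0,-0.04,0,0,0,0,0",
)

```text
time: 14.0
eef_pos: [0.5042, 0.1326, 0.0746]
ee_rot: [[-0.001, 1.0, 0.001], [1.0, 0.001, 0.003], [0.003, 0.001, -1.0]]
contact_force: [3.3, 6.4, -0.1]
grip_width: -0.0003
finger_force: 2.9
```

Converted, -0.002 m is -0.04, -0.001 m is -0.02.

Call:
advance(
  plan="0,-0.02,0,0,0,0,0\n0,-0.04,0,0,0,0,0\n0,-0.04,0,0,0,0,0",
)

```text
time: 14.38
eef_pos: [0.5042, 0.1315, 0.0747]
ee_rot: [[-0.001, 1.0, 0.001], [1.0, 0.001, 0.005], [0.005, 0.001, -1.0]]
contact_force: [2.7, 8.0, -0.3]
grip_width: -0.0002
finger_force: 4.1
```

Converted, -0.002 m is -0.04, -0.001 m is -0.02.

Call:
advance(
  plan="0,-0.02,0,0,0,0,0\n0,-0.04,0,0,0,0,0\n0,-0.04,0,0,0,0,0",
)

```text
time: 14.75
eef_pos: [0.5042, 0.1314, 0.0747]
ee_rot: [[-0.001, 1.0, 0.001], [1.0, 0.001, 0.009], [0.009, 0.001, -1.0]]
contact_force: [3.6, 13.7, -0.0]
grip_width: 0.0002
finger_force: 6.4
```

Call:
advance(
  plan="0,-0.02,0,0,0,0,0\n0,-0.04,0,0,0,0,0\n0,-0.04,0,0,0,0,0",
)

```text
time: 15.12
eef_pos: [0.5042, 0.1312, 0.0748]
ee_rot: [[-0.002, 1.0, 0.001], [1.0, 0.002, 0.013], [0.013, 0.001, -1.0]]
contact_force: [3.9, 17.6, -1.4]
grip_width: -0.0002
finger_force: 8.7
```

Call:
advance(
  plan="0,-0.02,0,0,0,0,0\n0,-0.03,0,0,0,0,0\n0,0.2,0,0,0,0,0\n0,0.7,0,0,0,0,0\n0,0.7,0,-1,0,0,0\n0,0.7,0,-2,0,0,0\n0,0.7,0,-3.1,0,0,0\n0,0,0,-3.1,0,0,0",
)

```text
time: 16.12
eef_pos: [0.5056, 0.1256, 0.2353]
ee_rot: [[-0.003, 1.0, 0.009], [1.0, 0.003, 0.0], [0.0, 0.009, -1.0]]
contact_force: [0.0, 0.3, -0.1]
grip_width: -0.0
finger_force: 0.0
```

Converted, -0.09 m is -1.8, -0.05 m is -1.

Call:
advance(
  plan="0,-1,0.4,0,0,0,0\n0,-1.8,0.8,0,0,0,0\n0,-1.8,0.8,0,0,0,0\n0,-1.8,0.8,0,0,0,0",
)

```text
time: 16.62
eef_pos: [0.5432, 0.0349, 0.2288]
ee_rot: [[0.001, 1.0, -0.002], [1.0, -0.001, -0.0], [-0.0, -0.002, -1.0]]
contact_force: [0.2, 0.2, -0.0]
grip_width: 0.0001
finger_force: 0.0
```

Run:
```python
from h import *
np.set_printoptions(precision=4,suppress=True)
cv2.imwrite("pics/w7.png",grab_frame("wrist"));s=observe();print(s["eef_pos"],s["contact_force"])
```

```text
[0.5432 0.0354 0.229 ] [-0.331  -0.3535 -0.2565]
```

View pics/w7.png

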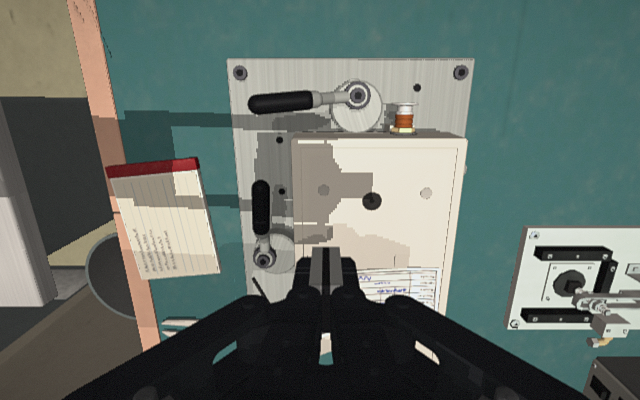

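Both levers stand at their stops: the end arm lies at about 185° (358,95 to 250,105) and the front arm at about 85°. The unit is square and the gripper is clear.

```bash
python3 -c "from cell import *;print(finish_job())"
```

```text
the job is handed in; nothing more can be done
None
```

I turned the front lever to its stop first and then the end lever, and handed the job in at about 17 s; the last picture shows both locked and the unit square, but no verdict came back.

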